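# Drop the U-bolt over the bending pipe

### The job

Take the U-bolt off its wooden rest, pass its two legs down either side of the instrument maker's bending pipe and through both holes of the green clamp plate beneath it, and let it go with its bow fully home on the pipe. Where the holes are along the pipe differs from day to day, so feel or look for them, and leave the glue jar, the wooden hoop and the hammer where they are.

Things in the scene. Friction and masses are not known exactly. Their poses are not given: they have to be found in the camera images.
- ubolt_grip (a point): Centre of the red tab on top of the loose steel U-bolt (0.2 to 0.33 kg), which stands legs down. z up, y from leg to leg, x across the U (along the pipe when fitted); half a turn about z makes no difference. Tab: 12 mm thick (x), 40 long (y), 32 high, flat faces to grip across x. The flat bow below it (12 mm along x, 10 high) has its underside 24 mm below this point.
- ubolt: The same U-bolt, same axes; origin midway between the leg ends, 121 mm below the tab's centre. Two round legs, 10 mm thick with rounded ends, at y = +32 and -32 mm, 54 mm free between them. At the start the bow lies on the wooden rest.
- rest: Fixed wooden rest that the U-bolt straddles at the start: a block 70 x 38 mm (x, y) with its top 110 mm above the bench, on a foot 110 x 130 x 12 mm. Origin on the bench under its middle.
- pipe_top (a point): Point on the top line of the fixed aluminium bending pipe, 106 mm above the bench. The pipe is 50 mm thick and lies level along this frame's x, from x = -100 mm (free end) to +100 mm, where a yellow heater box (55 x 114 mm, 145 mm tall) holds it; y level across it, z up. With the bow home on the pipe, the tab's centre is 24 mm above it and the leg ends 9 mm above the bench.
- stand: Stand of that pipe, same axes, origin on the bench 106 mm below the point. Fixed green-painted steel plate under the pipe: 120 (x) x 112 mm (y), 8 thick, top at z = 50 mm, 6 mm clear of the pipe. Two through holes, 13 mm wide, 1 mm chamfer, at y = +32 and -32 mm. Their x, the same for both, is not reported: anywhere from -16 to +16 mm. Free room below them.
- jar_mid (a point): Middle of a yellow glue jar, 64 mm across and 120 mm tall, loose; leave it alone.
- hoop_mid (a point): Middle of a bent-wood hoop lying flat, 92 mm across and 50 mm tall, loose; leave it alone.
- hammer: Hammer lying on the bench along its x, about 0.3 m long, loose; origin under its middle; leave it alone.
There are look-alikes about, which are no part of the job. What is shaped like the ubolt but blue is not meant.

How it is judged:
At the end, for the whole second after the job is handed in: U-bolt at rest over the pipe, both legs through the plate: tab centre 18 to 28 mm above the pipe's top line (24 is home), within 6 mm of its axis sideways and 26 mm of the reported point along it, upright within 0.1 rad, its x along the pipe within 0.12 rad (x of ubolt_grip in the frame of pipe_top between -0.026 and 0.026 m and y of ubolt_grip in the frame of pipe_top between -0.006 and 0.006 m and z of ubolt_grip in the frame of pipe_top between 0.018 and 0.028 m and angle between the x axis of ubolt_grip and the x axis of pipe_top, either way round below 0.12 rad and angle between ubolt_grip's own z axis and vertical below 0.1 rad and linear speed of ubolt below 0.02 m/s); the robot touches nothing.
It fails at once if the glue jar is moved more than 20 mm (distance of jar_mid from where it was at the start of the episode above 0.02 m).
It fails at once if the hoop is moved more than 20 mm (distance of hoop_mid from where it was at the start of the episode above 0.02 m).
It fails at once if the hammer is moved more than 20 mm (distance of hammer from where it was at the start of the episode above 0.02 m).
It also fails if it takes over 64 s, if anything falls off the work surface, if the arm or the gripper's body presses on something with over 40 N, if the wrist force passes 120 N, or if a joint passes its speed limit or range.

### The arm

A 6-joint arm with a two-finger parallel gripper is mounted at the origin on the work surface. World frame = base frame: x ahead of the robot, y to its left, z up, the work surface at z = 0. Lengths are in m, angles in rad, forces in N, time in s.
With the tool pointing down it reaches from about 0.375 to 0.975 m from the base axis. Payload 3.8 kg.
Tool frame: the origin (TCP) lies at the very end of the fingers, on their centre line; the grasp point (between the pads) lies 19 mm behind it; z points along the fingers, y is the line along which they close (so a half turn about z gives the same grasp; the last joint's range is limited). The gripper opens to 85 mm and grips with 20 to 120 N. Pads are 22 mm wide; open, the fingers measure 114 mm over their backs; the gripper's body (76 mm by 85 mm) begins 54 mm behind the grasp point. The pads swing forward as they close: fully open they stand 13 mm farther back than shut.
Start: joints at [-1.209, 0.264, 1.604, -0, 1.274, -0.037], TCP at [0.262, -0.622, 0.231] pointing down, gripper open.
Joint ranges: [-2.63, 2.63], [-0.94, 2.18], [0.31, 2.57], [-1.31, 4.45], [0, 2.66], [-2.55, 2.55]. Speed limits (rad/s): [2.57, 2.57, 3.14, 3.14, 3.14, 3.14].

### API

Orientations are given as a rotation vector (axis times angle).
In Python, from workcell import read_state, read_camera, calibration, finish_job gives the robot as it stands.
- The arm moves only by the tool step_arm, never from a script. Its argument "commands" is a list of rows, each an object of numbers: "fingers": the gripper's target within -1 to 1 (shut at 1, half-way at 0, fully open at -1); "dx", "dy", "dz": the shift along the tool's x, y, z in m; "roll": the turn about the tool's z in degrees. In form: [{"fingers": .., "dx": .., "dy": .., "dz": .., "roll": ..}, ...]. A call has 1 to 8 rows; each row is the pose to reach, as a shift and turn from the pose commanded when the call began, along the tool's axes at that moment; what a row does not reach only later rows make up. A row lasts 1/8 s, in which the tool goes at most 62.5 mm and 10.7 degrees, less where a joint would pass 70% of its speed; a pose out of reach is approached as far as the arm can. A call with a gripper value outside its range is refused whole. The fingers move at their own pace and stop on an object; "squeeze" is the grip in N (left out, the last holds). Time passes only in rows, so rows that repeat a pose let the fingers close. It gives the time, the measured TCP pose, the force, the opening and the grip force at its end, in the units of the state.
- read_state(): the state, without advancing time (a new reading comes with each control period).
- read_camera(name): name is "scene" or "top" or "wrist"; returns (picture, depth): 480x640x3 uint8, blue, green, red; 480x640 float32, m along the optical axis (not along the pixel's ray), 0 where there is no reading.
- calibration(name): a dict with "intrinsics" (3x3 intrinsics, pixels), "world_to_cam" (4x4, takes a point from world to camera coordinates). Camera axes: x right, y up, looking along -z (the intrinsics and any distortion apply to the point x, -y, -z); pixel columns grow to the right and rows downward; lengths in m; the calibration is good to about 2 mm. A picture is of the moment at which its call begins: read the wrist's pose just before it. calibration takes no time and is no camera call; for the wrist camera it gives the pose at the moment of the call.
- finish_job(): hands the job in; it is judged then, once.
The state is a dict: "time": time; "q": joint angles; "joint_vel": joint speeds; "joint_torque": joint torques, N m; "tool_pos": TCP position; "tcp_rot": TCP orientation; "wrist_force": force on the tool from outside, world axes, zero at the start; "torque": the same for the moment, N m; "width": opening from 0.0 (shut) to 1.0 (fully open); "grip_force": force on a finger pad.
Only numpy, scipy, OpenCV 4.12 (cv2) and the standard library are available. Lean on these libraries where they do the work, as an engineer would, in place of code of your own. Each camera call takes 0.05 s, during which the arm holds its last target. There are 200 camera calls.

## Working session

There is one attempt and no reset: what is moved stays moved. The work goes in short steps, Python scripts to look and compute and a tool call to move; the robot and the scene stay as the last step left them, time stands still between calls to the robot, and variables do not carry over. Pictures are saved under pics/ and viewed, at most 10 in all, crops included, and the job is handed in when it is done.

Besides the shell and the picture viewer there is one more tool, called after "Request:" by a JSON object that holds its "op" and its "data", one argument or row to a line. step_arm: Moves the arm, as the interface text tells. Its arguments: {"type":"object","properties":{"commands":{"type":"array","items":{"type":"object","properties":{"fingers":{"type":"number"},"dx":{"type":"number"},"dy":{"type":"number"},"dz":{"type":"number"},"roll":{"type":"number"}}}},"squeeze":{"type":"number"}},"required":["commands"]}

```bash
mkdir -p pics
cat > h.py <<'E'
import numpy as np, cv2
from workcell import *
def ray(name,u,v,cal=None):
    c=cal or calibration(name); K=np.array(c["intrinsics"]); T=np.linalg.inv(np.array(c["world_to_cam"]))
    p=np.linalg.inv(K)@[u,v,1]; d=T[:3,:3]@np.array([p[0],-p[1],-p[2]]); return T[:3,3],d
def onz(name,u,v,z,cal=None):
    o,d=ray(name,u,v,cal); return o+d*(z-o[2])/d[2]
def cloud(name,dep,cal=None):
    c=cal or calibration(name); K=np.array(c["intrinsics"]); T=np.linalg.inv(np.array(c["world_to_cam"]))
    v,u=np.mgrid[:480,:640]; P=np.stack([(u-K[0,2])/K[0,0]*dep,-(v-K[1,2])/K[1,1]*dep,-dep],-1)
    return P@T[:3,:3].T+T[:3,3]
E
python3 - <<'E'
from h import *
for n in("scene","top"):
    c=calibration(n); print({k:(np.round(v,3).tolist() if not isinstance(v,str) else v) for k,v in c.items()})
    p,d=read_camera(n); cv2.imwrite(f"pics/{n}0.png",p); np.save(f"{n}0.npy",d)
print(read_state())
E
```

```text
{'intrinsics': [[614.78, 0.0, 315.378], [0.0, 614.78, 235.229], [0.0, 0.0, 1.0]], 'world_to_cam': [[-0.533, 0.846, -0.012, 0.316], [-0.681, -0.421, 0.599, 0.349], [0.502, 0.328, 0.801, -1.375], [0.0, 0.0, 0.0, 1.0]]}
{'intrinsics': [[619.132, 0.0, 318.41], [0.0, 619.132, 241.901], [0.0, 0.0, 1.0]], 'world_to_cam': [[0.002, -1.0, 0.015, -0.001], [0.995, 0.004, 0.098, -0.599], [-0.098, 0.014, 0.995, -0.966], [0.0, 0.0, 0.0, 1.0]]}
{'time': 0.1, 'q': array([-1.20888831e+00,  2.64681225e-01,  1.60525145e+00, -3.76871837e-06,
        1.27367644e+00, -3.69170105e-02]), 'joint_vel': array([ 0.00057209, -0.00319459, -0.00260364, -0.00037868, -0.00049554,
       -0.00106679]), 'joint_torque': array([ 3.73553266e-04, -5.16707110e+01, -3.68590307e+01, -8.11646942e-05,
        6.30837225e-03,  1.11137015e-05]), 'tool_pos': array([ 0.26188012, -0.62141444,  0.23007664]), 'tcp_rot': array([-3.07738583e+00, -6.21936769e-01,  5.17689302e-04]), 'wrist_force': array([0.41624774, 0.59732486, 0.41915148]), 'torque': array([-0.0741812 , -0.03634462, -0.0411741 ]), 'grip_force': 0.0, 'width': 1.0037738514687922}
```

View pics/top0.png

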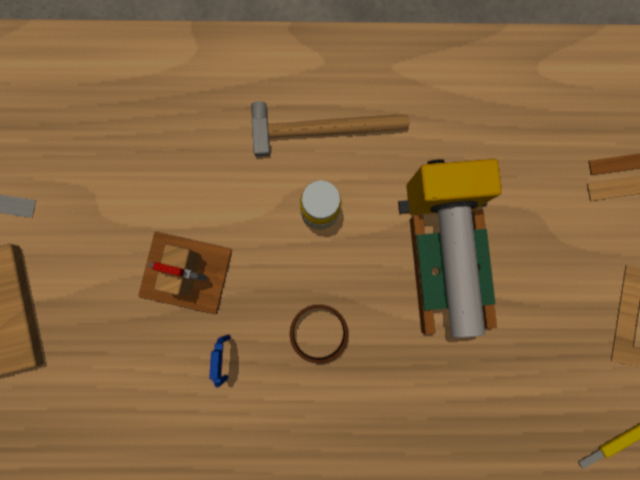

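View pics/scene0.png

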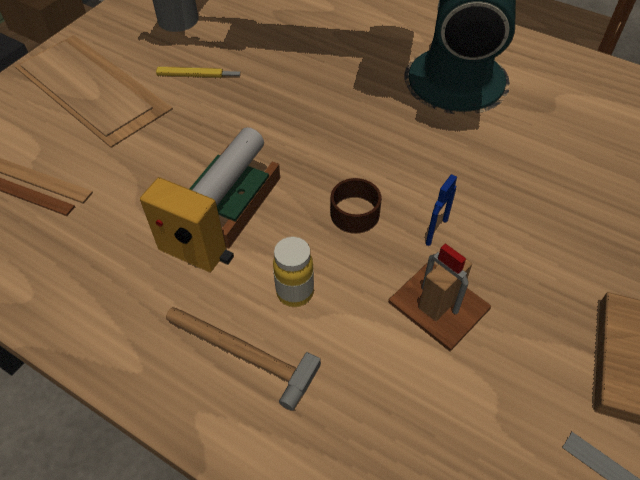

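The top view shows the red tab near (168,268), the pipe from (455,205) to (467,335), and one plate hole at (435,271). The jar is at (321,203) and the hoop at (319,334). In the scene view the tab is at (452,259) and the hole near (240,190).

Run:
```python
from h import *
p=cv2.imread("pics/top0.png"); d=np.load("top0.npy"); X=cloud("top",d)
b,g,r=[p[...,i].astype(int) for i in range(3)]
s=cv2.imread("pics/scene0.png"); Xs=cloud("scene",np.load("scene0.npy")); sb,sg,sr=[s[...,i].astype(int) for i in range(3)]
def big(m):
    n,l,st,c=cv2.connectedComponentsWithStats(m.astype(np.uint8)); k=1+st[1:,4].argmax(); return l==k
for nm,m,C in(("top",big((r>120)&(g<50)&(b<50)),X),("scene",big((sr>120)&(sg<50)&(sb<50)),Xs)):
    P=C[m]; z=P[:,2]; zt=np.percentile(z,95); Q=P[(z>zt-.006)]
    (c,sz,a)=cv2.minAreaRect((Q[:,:2]*1000).astype(np.float32)); print(nm,"tab n",len(Q),"ztop",zt,c,sz,a)
# tab contour in top by ray onto z=.15
m=big((r>120)&(g<50)&(b<50)); v,u=np.nonzero(m); 
W=np.array([onz("top",a,bb,.150)[:2] for a,bb in zip(u,v)])*1000; print("rays",cv2.minAreaRect(W.astype(np.float32)))
# pipe: grey pts
v,u=np.mgrid[:480,:640]
for nm,mm in(("pipe",(u>425)&(u<490)&(v>195)&(v<345)&(abs(r-b)<25)&(X[...,2]>.07)),):
    P=X[mm]; print(nm,len(P),np.percentile(P[:,2],[5,50,95,99]))
    print(" x",P[:,0].min(),P[:,0].max())
    for xa in np.arange(P[:,0].min()+.01,P[:,0].max(),.03):
        q=P[abs(P[:,0]-xa)<.006]; print("  x%.3f"%xa,"y",q[:,1].min().round(4),q[:,1].max().round(4),"ridge",q[q[:,2]>q[:,2].max()-.002][:,1].mean().round(4),q[:,2].max().round(4))
for nm,mm in(("green",(g>r+15)&(g>b)&(u>400)&(u<510)&(v>200)&(v<330)),):
    P=X[mm]; print(nm,np.median(P[:,2])); print(cv2.minAreaRect((P[:,:2]*1000).astype(np.float32)))
P=X[(r>150)&(g>110)&(b<60)&(X[...,2]>.135)&(u>400)]; print("box",np.median(P[:,2]),cv2.minAreaRect((P[:,:2]*1000).astype(np.float32)))
print("hole",onz("top",435,271,.05),"jar",onz("top",321,200,.12),"hoop",onz("top",319,333,.05))
o=[cv2.resize(p[190:350,395:515],None,fx=3.3,fy=3.3,interpolation=2),cv2.resize(s[120:280,180:300],None,fx=3.3,fy=3.3,interpolation=2)]
cv2.imwrite("pics/crop1.png",np.hstack(o))
```

```text
top tab n 190 ztop 0.1523694821290711 (528.2774047851562, 124.6144790649414) (225.73251342773438, 10.007973670959473) 76.7964096069336
scene tab n 100 ztop 0.15512778988877804 (815.2052612304688, 279.9259033203125) (569.2116088867188, 34.498748779296875) 13.656513214111328
rays ((549.8390502929688, 216.47940063476562), (37.183712005615234, 10.018741607666016), 76.8057632446289)
pipe 4579 [0.08534064 0.10174052 0.10712749 0.11571887]
 x 0.4524034794923592 0.6539360456047438
  x0.462 y -0.2483 -0.1991 ridge -0.2228 0.1088
  x0.492 y -0.2457 -0.1956 ridge -0.2211 0.1082
  x0.522 y -0.2424 -0.1928 ridge -0.2174 0.1093
  x0.552 y -0.2404 -0.1902 ridge -0.2113 0.1093
  x0.582 y -0.2375 -0.1875 ridge -0.2118 0.1078
  x0.612 y -0.2347 -0.1849 ridge -0.2109 0.1083
  x0.642 y -0.2321 -0.1708 ridge -0.2022 0.1191
green 0.04936954059959631
((547.651123046875, -125.86668395996094), (118.2020263671875, 288.9269104003906), 5.312393665313721)
box 0.14430328678834603 ((623.832763671875, -107.5374755859375), (85.60734558105469, 335.29571533203125), 30.616910934448242)
hole [ 0.55208205 -0.18258529  0.05      ] jar [ 0.65244052 -0.00179358  0.12      ] hoop [ 4.55235831e-01 -3.78898126e-04  5.00000000e-02]
```

View pics/crop1.png

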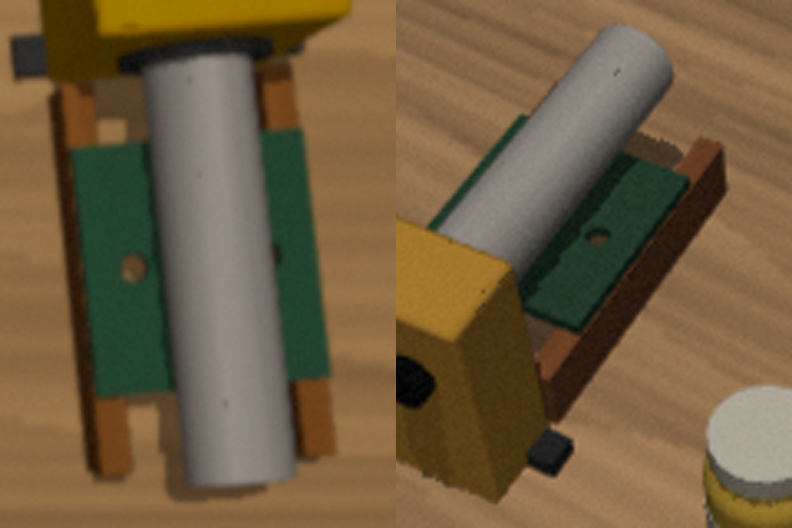

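The crop shows the left plate hole at about (435.3,271.2) in the full image, with the right hole just visible beside the pipe. That puts the pipe axis at about 5.3° yaw, its centre at (0.552,-0.215), and the holes roughly 3 mm along it. The tab is near (0.550,0.2165), with the U-bolt yawed about -13°. I'll move over the pipe first for a closer wrist view.

Request:
{"op": "step_arm", "data": {
  "commands": [
    {"dx": 0.414,"dy": -0.266,"dz": -0.07,"roll": -72.4,"fingers": -1},
    {"dx": 0.414,"dy": -0.266,"dz": -0.07,"roll": -72.4,"fingers": -1},
    {"dx": 0.414,"dy": -0.266,"dz": -0.07,"roll": -72.4,"fingers": -1},
    {"dx": 0.414,"dy": -0.266,"dz": -0.07,"roll": -72.4,"fingers": -1},
    {"dx": 0.414,"dy": -0.266,"dz": -0.07,"roll": -72.4,"fingers": -1},
    {"dx": 0.414,"dy": -0.266,"dz": -0.07,"roll": -72.4,"fingers": -1},
    {"dx": 0.414,"dy": -0.266,"dz": -0.07,"roll": -72.4,"fingers": -1},
    {"dx": 0.414,"dy": -0.266,"dz": -0.07,"roll": -72.4,"fingers": -1}
  ]
}}

```text
time: 1.1
tool_pos: [0.541, -0.2141, 0.3012]
tcp_rot: [-2.116, -2.322, 0.0]
wrist_force: [0.1, -0.6, 0.5]
width: 1.004
grip_force: 0.0
```

Request:
{"op": "step_arm", "data": {
  "commands": [
    {"fingers": -1},
    {"fingers": -1}
  ]
}}

```text
invalid input
```

Run:
```python
from h import *
from scipy.spatial.transform import Rotation as R
s=read_state(); c=calibration("wrist"); p,d=read_camera("wrist"); cv2.imwrite("pics/w1.png",p); np.save("w1.npy",d)
import pickle; pickle.dump(c,open("w1.pkl","wb"))
T=np.linalg.inv(c["world_to_cam"]); M=R.from_rotvec(s["tcp_rot"]).as_matrix()
print(s["time"],s["tool_pos"],M.round(3).tolist()); print("cam in tool",(M.T@(T[:3,3]-s["tool_pos"])).round(4),(M.T@T[:3,:3]).round(3).tolist()); print(np.array(c["intrinsics"]).round(1))
```

```text
1.1 [ 0.54100173 -0.21413484  0.30121908] [[-0.093, 0.996, -0.0], [0.996, 0.093, 0.0], [0.0, -0.0, -1.0]]
cam in tool [ 0.0707  0.0003 -0.1417] [[0.001, 0.96, 0.28], [1.0, -0.001, 0.001], [0.001, 0.28, -0.96]]
[[369.1   0.  316.9]
 [  0.  369.1 238.8]
 [  0.    0.    1. ]]
```

View pics/w1.png

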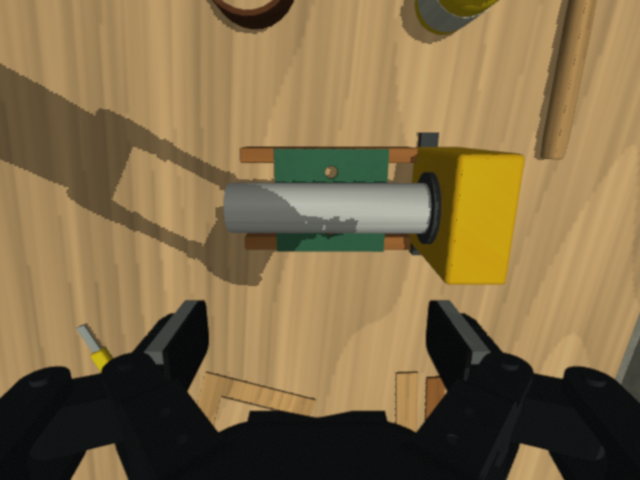

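The wrist view shows the pipe, with the left hole at (331,172) and the green plate spanning columns 274 to 388. I'll refine these numbers.

Run:
```python
from h import *
import pickle
c=pickle.load(open("w1.pkl","rb")); p=cv2.imread("pics/w1.png"); d=np.load("w1.npy"); X=cloud("wrist",d,c)
b,g,r=[p[...,i].astype(int) for i in range(3)]; v,u=np.mgrid[:480,:640]
A=(u>265)&(u<395)&(v>140)&(v<260); m=A&(g>r+12)
print("green z",np.median(X[m][:,2]))
rot=np.array([[.9957,.0925],[-.0925,.9957]]); C=np.array([.552,-.2154])
def st(uu,vv,z): return rot@(onz("wrist",uu,vv,z,c)[:2]-C)
for lo,hi in((152,166),(238,248)):
    L=[];Rr=[]
    for row in range(lo,hi):
        q=np.nonzero(m[row])[0]; L.append(st(q.min()-.5,row,.05)); Rr.append(st(q.max()+.5,row,.05))
    print("edges",np.median(L,0),np.median(Rr,0))
for col in range(290,380,20):
    q=np.nonzero(m[:,col])[0]; print("plate y",st(col,q.min()-.5,.05),st(col,q.max()+.5,.05))
h=(u>320)&(u<342)&(v>163)&(v<181)&~m; n,l,s_,cc=cv2.connectedComponentsWithStats(h.astype(np.uint8)); print(s_,cc)
k=l[172,331]; print("hole", st(*cc[k],.05), onz("wrist",*cc[k],.05,c))
P=X[(u>240)&(u<420)&(v>175)&(v<240)&(X[...,2]>.085)]; 
# circle-free axis: silhouettes via depth extents
for xa in(.48,.52,.56,.60,.63):
    q=P[abs(P[:,0]-xa)<.006]; q=np.c_[(q[:,:2]-C)@rot.T,q[:,2]]
    A_=np.c_[2*q[:,1:],np.ones(len(q))]; sol=np.linalg.lstsq(A_,(q[:,1:]**2).sum(1),rcond=None)[0]; print("axis",xa,sol[:2],np.sqrt(sol[2]+sol[0]**2+sol[1]**2))
```

```text
green z 0.048989405333347724
edges [-0.05536179  0.04567984] [0.06289507 0.04584117]
edges [-0.05566347 -0.04583066] [ 0.06299781 -0.04563322]
plate y [-0.03884412  0.05584186] [-0.04093903 -0.05398418]
plate y [-0.01814056  0.05586953] [-0.01857626 -0.05512188]
plate y [0.00256021 0.05589719] [ 0.00380567 -0.05508388]
plate y [0.02325818 0.05592485] [ 0.02618434 -0.05504589]
plate y [0.04395337 0.0559525 ] [ 0.04855975 -0.0550079 ]
[[     0      0    640    480 307075]
 [   325    166     13     12    125]] [[319.4954034  239.52766914]
 [330.792      171.528     ]]
hole [0.00365859 0.03232497] [ 0.55265281 -0.18287479  0.05      ]
axis 0.48 [4.20545666e-05 8.07563398e-02] 0.024246392765096103
axis 0.52 [-2.55488187e-05  8.04385866e-02] 0.024387075514184064
axis 0.56 [-2.95404545e-05  8.04781203e-02] 0.02438921612264553
axis 0.6 [-0.00014828  0.08061247] 0.024263583527635586
axis 0.63 [-0.00013236  0.08044792] 0.024365919127441522
```

Request:
{"op": "step_arm", "data": {
  "commands": [
    {"dx": 0.314,"dy": 0.011,"dz": 0.02,"roll": 18.5,"fingers": -1},
    {"dx": 0.314,"dy": 0.011,"dz": 0.02,"roll": 18.5,"fingers": -1},
    {"dx": 0.314,"dy": 0.011,"dz": 0.02,"roll": 18.5,"fingers": -1},
    {"dx": 0.314,"dy": 0.011,"dz": 0.02,"roll": 18.5,"fingers": -1},
    {"dx": 0.314,"dy": 0.011,"dz": 0.02,"roll": 18.5,"fingers": -1},
    {"dx": 0.314,"dy": 0.011,"dz": 0.02,"roll": 18.5,"fingers": -1},
    {"dx": 0.314,"dy": 0.011,"dz": 0.02,"roll": 18.5,"fingers": -1},
    {"dx": 0.314,"dy": 0.011,"dz": 0.02,"roll": 18.5,"fingers": -1}
  ]
}}

```text
time: 2.15
tool_pos: [0.5227, 0.0962, 0.2812]
tcp_rot: [2.464, 1.948, -0.001]
wrist_force: [0.4, -0.9, -0.4]
width: 1.001
grip_force: 0.0
```

Run:
```python
from h import *
from scipy.spatial.transform import Rotation as R
s=read_state(); c=calibration("wrist"); p,d=read_camera("wrist"); cv2.imwrite("pics/w2.png",p); X=cloud("wrist",d,c)
b,g,r=[p[...,i].astype(int) for i in range(3)]
m=((r>110)&(g<50)&(b<50)).astype(np.uint8); n,l,stt,cc=cv2.connectedComponentsWithStats(m); k=1+stt[1:,4].argmax(); m=l==k; print(stt[k],cc[k])
M=R.from_rotvec(s["tcp_rot"]).as_matrix(); print(s["time"],s["tool_pos"],M[:,0].round(3),np.abs(s["joint_vel"]).max())
P=X[m]; zt=np.percentile(P[:,2],90); print("ztop",zt)
Q=P[abs(P[:,2]-zt)<.004]; B=cv2.minAreaRect((Q[:,:2]*1000).astype(np.float32)); print(len(Q),B)
v,u=np.nonzero(m&(abs(X[...,2]-zt)<.006)); W=np.array([onz("wrist",a,e,.15,c)[:2] for a,e in zip(u,v)])*1000
B=cv2.minAreaRect(W.astype(np.float32)); print("rays",B)
t=np.array([*B[0],0])/1000; print("tab in tool xy",(M.T@(t-s["tool_pos"]))[:2])
```

```text
[ 306   19   17   63 1059] [314.05949008  50.05288008]
2.15 [0.52274206 0.09615744 0.28120179] [ 0.231  0.973 -0.001] 0.008639825012201991
ztop 0.1509712600610975
1053 ((549.2003173828125, 215.93209838867188), (38.209346771240234, 10.989120483398438), 76.69432067871094)
rays ((549.171142578125, 215.79287719726562), (37.673702239990234, 10.942999839782715), 76.70552062988281)
tab in tool xy [ 0.12267019 -0.00188551]
```

View pics/w2.png

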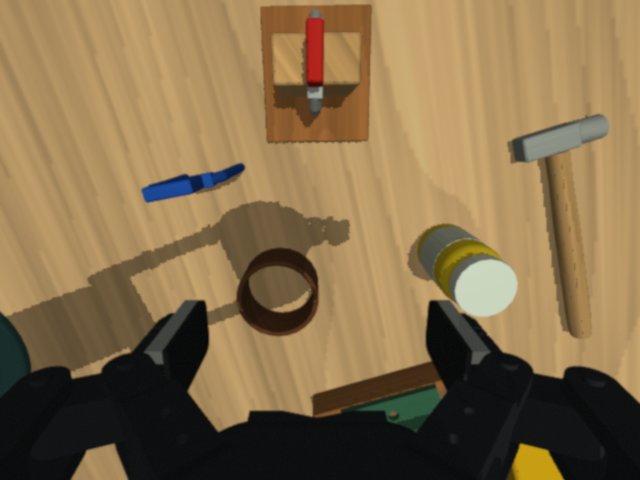

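The wrist view has the tab centred at (315,50), so it is 123 mm ahead in tool x and aligned to better than a degree. I'll move above it and check.

Request:
{"op": "step_arm", "data": {
  "commands": [
    {"dx": 0.1227,"dy": -0.0019,"dz": 0.06,"roll": 0,"fingers": -1},
    {"dx": 0.1227,"dy": -0.0019,"dz": 0.06,"roll": 0,"fingers": -1},
    {"dx": 0.1227,"dy": -0.0019,"dz": 0.06,"roll": 0,"fingers": -1},
    {"dx": 0.1227,"dy": -0.0019,"dz": 0.06,"roll": 0,"fingers": -1},
    {"dx": 0.1227,"dy": -0.0019,"dz": 0.06,"roll": 0,"fingers": -1},
    {"dx": 0.1227,"dy": -0.0019,"dz": 0.06,"roll": 0,"fingers": -1}
  ]
}}

```text
time: 2.95
tool_pos: [0.5494, 0.2162, 0.2226]
tcp_rot: [2.464, 1.948, 0.003]
wrist_force: [0.4, 0.1, 0.6]
width: 1.002
grip_force: 0.0
```

Run:
```python
from h import *
from scipy.spatial.transform import Rotation as R
s=read_state(); M=R.from_rotvec(s["tcp_rot"]).as_matrix()
print(s["tool_pos"],np.abs(s["joint_vel"]).max(),M.round(4).tolist(),"tab in tool",M.T@(np.array([.5492,.2158,.134])-s["tool_pos"]))
```

```text
[0.5494382  0.21616619 0.22257223] 0.00514801042121594 [[0.2309, 0.973, 0.0018], [0.973, -0.2309, 0.0003], [0.0007, 0.0017, -1.0]] tab in tool [-0.00047446 -0.00029978  0.08857153]
```

Request:
{"op": "step_arm", "data": {
  "commands": [
    {"dx": -0.0005,"dy": -0.0003,"dz": 0.05,"roll": 0,"fingers": -1},
    {"dx": -0.0005,"dy": -0.0003,"dz": 0.08,"roll": 0,"fingers": -1},
    {"dx": -0.0005,"dy": -0.0003,"dz": 0.1055,"roll": 0,"fingers": -1},
    {"dx": -0.0005,"dy": -0.0003,"dz": 0.1055,"roll": 0,"fingers": 0},
    {"dx": -0.0005,"dy": -0.0003,"dz": 0.1055,"roll": 0,"fingers": 0.5},
    {"dx": -0.0005,"dy": -0.0003,"dz": 0.1055,"roll": 0,"fingers": 1},
    {"dx": -0.0005,"dy": -0.0003,"dz": 0.1055,"roll": 0,"fingers": 1},
    {"dx": -0.0005,"dy": -0.0003,"dz": 0.1055,"roll": 0,"fingers": 1}
  ],
  "squeeze": 60
}}

```text
time: 3.95
tool_pos: [0.5496, 0.2173, 0.1174]
tcp_rot: [2.462, 1.95, 0.004]
wrist_force: [0.8, -0.6, 4.3]
width: 0.131
grip_force: 59.4
```

Request:
{"op": "step_arm", "data": {
  "commands": [
    {"dx": 0,"dy": 0,"dz": 0,"roll": 0,"fingers": 1},
    {"dx": 0,"dy": 0,"dz": 0,"roll": 0,"fingers": 1},
    {"dx": 0,"dy": 0,"dz": 0,"roll": 0,"fingers": 1},
    {"dx": 0,"dy": 0,"dz": 0,"roll": 0,"fingers": 1}
  ]
}}

```text
time: 4.45
tool_pos: [0.5496, 0.2173, 0.1173]
tcp_rot: [2.462, 1.95, 0.004]
wrist_force: [0.7, -0.5, 5.3]
width: 0.133
grip_force: 59.5
```

Request:
{"op": "step_arm", "data": {
  "commands": [
    {"dx": 0,"dy": 0,"dz": -0.02,"roll": 0,"fingers": 1},
    {"dx": 0,"dy": 0,"dz": -0.05,"roll": 0,"fingers": 1},
    {"dx": 0,"dy": 0,"dz": -0.09,"roll": 0,"fingers": 1},
    {"dx": 0,"dy": 0,"dz": -0.13,"roll": 0,"fingers": 1},
    {"dx": 0,"dy": 0,"dz": -0.165,"roll": 0,"fingers": 1},
    {"dx": 0,"dy": 0,"dz": -0.165,"roll": 0,"fingers": 1},
    {"dx": 0,"dy": 0,"dz": -0.165,"roll": 0,"fingers": 1}
  ]
}}

```text
time: 5.32
tool_pos: [0.5474, 0.2167, 0.2791]
tcp_rot: [-2.462, -1.95, 0.004]
wrist_force: [-0.2, -1.2, -4.0]
width: 0.13
grip_force: 58.9
```

Run:
```python
from h import *
from scipy.spatial.transform import Rotation as R
s=read_state(); M=R.from_rotvec(s["tcp_rot"]).as_matrix(); print(s["time"],s["tool_pos"],M.round(4).tolist(),s["wrist_force"],s["width"])
c=calibration("wrist"); p,d=read_camera("wrist"); cv2.imwrite("pics/w3.png",p); np.save("w3.npy",d)
t=np.array([.5557,-.2151,.3]); print("to target",M.T@(t-s["tool_pos"]), "angle tool x",np.degrees(np.arctan2(M[1,0],M[0,0])))
```

```text
5.325 [0.54737159 0.21668585 0.27909538] [[0.2292, 0.9734, -0.0025], [0.9734, -0.2292, -0.0009], [-0.0014, -0.0023, -1.0]] [-0.16003838 -1.23017223 -3.95069205] 0.1302794492156154
to target [-0.41841453  0.10701444 -0.02055676] angle tool x 76.7515333943332
```

View pics/w3.png

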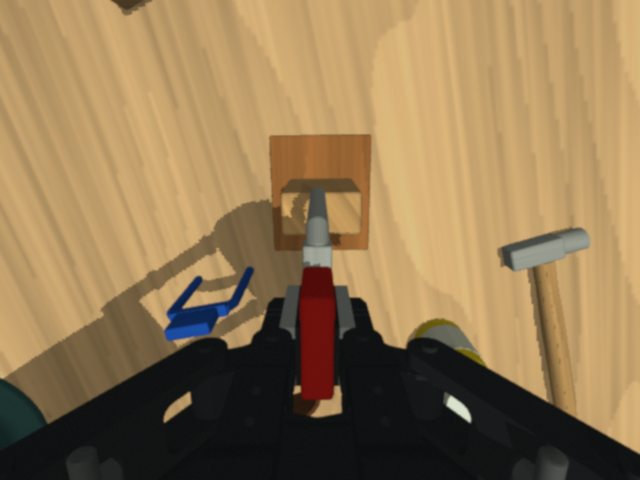

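The picture shows the U-bolt held, with the tab at (317,335) and the front leg running down to its tip at about (317,190). I'll measure the leg in the tool frame to get any offset or tilt.

Run:
```python
from h import *
from scipy.spatial.transform import Rotation as R
s=read_state(); M=R.from_rotvec(s["tcp_rot"]).as_matrix(); c=calibration("wrist")
X=(cloud("wrist",np.load("w3.npy"),c)-s["tool_pos"])@M
p=cv2.imread("pics/w3.png"); r=p[...,2].astype(int);g=p[...,1].astype(int); v,u=np.mgrid[:480,:640]
a=(u>295)&(u<340)&(v>180)&(v<270)&(X[...,2]<.13)&(X[...,2]>.0)
for z0 in np.arange(.005,.115,.01):
    q=X[a&(abs(X[...,2]-z0)<.005)]
    if len(q)>5: print("z%.3f n%d y[%.4f %.4f] xmax %.4f xmid %.4f"%(z0,len(q),*np.percentile(q[:,1],[2,98]),np.percentile(q[:,0],98),np.median(q[:,0])))
red=(r>80)&(g<50)&(X[...,2]<0.02)&(u>290)&(u<345); q=X[red]; print("tab",len(q),np.percentile(q,[1,50,99],0))
```

```text
z0.005 n488 y[-0.0049 0.0053] xmax 0.0337 xmid 0.0297
z0.015 n217 y[-0.0044 0.0051] xmax 0.0360 xmid 0.0345
z0.025 n89 y[-0.0043 0.0049] xmax 0.0361 xmid 0.0355
z0.035 n74 y[-0.0043 0.0048] xmax 0.0360 xmid 0.0354
z0.045 n66 y[-0.0044 0.0049] xmax 0.0361 xmid 0.0353
z0.055 n53 y[-0.0045 0.0046] xmax 0.0361 xmid 0.0354
z0.065 n50 y[-0.0042 0.0048] xmax 0.0360 xmid 0.0354
z0.075 n44 y[-0.0044 0.0050] xmax 0.0360 xmid 0.0354
z0.085 n35 y[-0.0043 0.0046] xmax 0.0360 xmid 0.0354
z0.095 n34 y[-0.0042 0.0048] xmax 0.0360 xmid 0.0354
tab 3733 [[-0.01925745 -0.00497704 -0.03401952]
 [ 0.0040266   0.00044233 -0.03252806]
 [ 0.01944035  0.00574054 -0.00686589]]
```

Request:
{"op": "step_arm", "data": {
  "commands": [
    {"dx": -0.06,"dy": 0.015,"dz": 0,"roll": -3,"fingers": 1},
    {"dx": -0.12,"dy": 0.031,"dz": 0,"roll": -6,"fingers": 1},
    {"dx": -0.18,"dy": 0.046,"dz": 0,"roll": -9,"fingers": 1},
    {"dx": -0.24,"dy": 0.061,"dz": 0,"roll": -12,"fingers": 1},
    {"dx": -0.3,"dy": 0.077,"dz": 0,"roll": -15,"fingers": 1},
    {"dx": -0.355,"dy": 0.091,"dz": 0,"roll": -17,"fingers": 1},
    {"dx": -0.395,"dy": 0.101,"dz": 0,"roll": -18.55,"fingers": 1},
    {"dx": -0.4176,"dy": 0.1065,"dz": 0,"roll": -18.55,"fingers": 1}
  ]
}}

```text
time: 6.38
tool_pos: [0.5549, -0.2155, 0.2779]
tcp_rot: [-2.116, -2.316, 0.002]
wrist_force: [0.3, 0.5, -2.0]
width: 0.132
grip_force: 58.9
```

Request:
{"op": "step_arm", "data": {
  "commands": [
    {"dx": 0,"dy": 0,"dz": 0.025,"roll": 0,"fingers": 1},
    {"dx": 0,"dy": 0,"dz": 0.025,"roll": 0,"fingers": 1},
    {"dx": 0,"dy": 0,"dz": 0.025,"roll": 0,"fingers": 1},
    {"dx": 0,"dy": 0,"dz": 0.025,"roll": 0,"fingers": 1}
  ]
}}

```text
time: 6.88
tool_pos: [0.557, -0.2134, 0.2568]
tcp_rot: [2.114, 2.322, 0.001]
wrist_force: [-1.0, -0.9, -3.5]
width: 0.133
grip_force: 58.9
```

```bash
cat > err.py <<'E'
from h import *
from scipy.spatial.transform import Rotation as R
s=read_state(); M=R.from_rotvec(s["tcp_rot"]).as_matrix()
print(s["time"],s["tool_pos"],M.round(4).tolist(),s["wrist_force"],s["torque"],s["width"])
print("shift in tool",M.T@(np.array([.5553,-.2142,s["tool_pos"][2]])-s["tool_pos"]),"roll",np.degrees(np.arctan2(M[1,0],M[0,0]))-95.3)
E
python3 err.py
python3 - <<'E'
from h import *
p,d=read_camera("wrist"); cv2.imwrite("pics/w4.png",p); np.save("w4.npy",d)
E
```

```text
6.875 [ 0.55697569 -0.21338324  0.25678134] [[-0.0933, 0.9956, 0.0013], [0.9956, 0.0933, -0.0004], [-0.0006, 0.0013, -1.0]] [-0.95819123 -0.86724599 -3.48123589] [-0.00343935 -0.01193005 -0.00686888] 0.13277648983021473
shift in tool [-6.56841572e-04 -1.74459120e-03 -1.86652855e-06] roll 0.05397108713523835
```

View pics/w4.png

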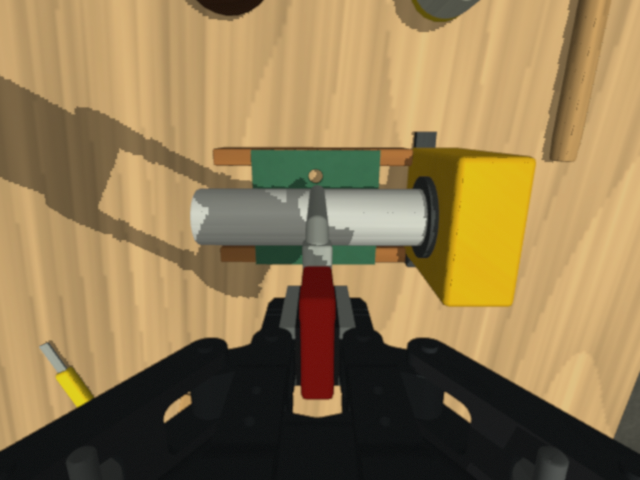

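The leg tip is at (318,186) and the hole just beyond it at (316,176). I'll measure the hole directly in the tool frame from this view.

```bash
cat > hole.py <<'E'
from h import *
from scipy.spatial.transform import Rotation as R
import sys
def run(p,d,s,c):
    M=R.from_rotvec(s["tcp_rot"]).as_matrix(); b,g,r=[p[...,i].astype(int) for i in range(3)]
    m=g>r+8; v,u=np.mgrid[:480,:640]
    X=(cloud("wrist",d,c)-s["tool_pos"])@M
    G=m&(u>240)&(u<390)&(v>135)&(v<275); zp=np.median(X[G][:,2]); print("plate below tcp",zp,"nominal",s["tool_pos"][2]-.05)
    W=[]
    for y0,x0 in ((.0,.032),):
        h=(~m)&G[:, :].any(1)[:,None]&(abs(X[...,0]-.032)<.011)&(abs(X[...,1])<.02)&(X[...,2]>zp-.004)
        n,l,st,cc=cv2.connectedComponentsWithStats(h.astype(np.uint8)); 
        for k in range(1,n):
            if st[k,4]>15:
                w=M.T@(onz("wrist",*cc[k],.05,c)-s["tool_pos"]); print("hole px",cc[k],st[k],"tool",w[:2])
    for row in (160,):
        q=np.nonzero(G[row])[0]; a=[M.T@(onz("wrist",x,row,.05,c)-s["tool_pos"]) for x in(q.min()-.5,q.max()+.5)]; print("plate centre tool y",(a[0][1]+a[1][1])/2,a[1][1]-a[0][1])
    q=X[(abs(X[...,0]-.033)<.006)&(abs(X[...,1])<.01)&(X[...,2]>.03)&(X[...,2]<.1)]
    print("leg y",np.percentile(q[:,1],[2,98]),"xfront",np.percentile(q[:,0],98))
    P=X[(v>190)&(v<243)&(X[...,2]<zp-.03)&(X[...,2]>zp-.062)&(abs(X[...,1])>.012)&(abs(X[...,1])<.07)]
    f=np.linalg.lstsq(np.c_[2*P[:,[0,2]],np.ones(len(P))],(P[:,[0,2]]**2).sum(1),rcond=None)[0]; print("pipe axis tool x",f[0],"r",np.sqrt(f[2]+f[0]**2+f[1]**2))
if __name__=="__main__":
    s=read_state(); c=calibration("wrist")
    if len(sys.argv)>1: p,d=cv2.imread("pics/w4.png"),np.load("w4.npy")
    else: p,d=read_camera("wrist")
    print(s["tool_pos"]); run(p,d,s,c)
E
python3 hole.py old; python3 err.py
```

```text
[ 0.55700566 -0.21347139  0.25690151]
plate below tcp 0.20773550910139854 nominal 0.20690151194783857
hole px [315.11594203 175.12318841] [308 169  15  14 138] tool [ 0.03123168 -0.00164694]
plate centre tool y -0.001743280112547426 0.11947125317370527
leg y [-0.00472878  0.00449426] xfront 0.037246132841542656
pipe axis tool x -0.0014803466586544524 r 0.024122506280278348
6.925 [ 0.55700566 -0.21347139  0.25690151] [[-0.0932, 0.9956, 0.0016], [0.9956, 0.0932, -0.0006], [-0.0007, 0.0015, -1.0]] [ 0.02629943  0.43183224 -2.35839974] [-0.01171859 -0.01093707  0.02165855] 0.13001326153808096
shift in tool [-5.66396627e-04 -1.76616827e-03 -2.22717797e-06] roll 0.050268592817047875
```

Request:
{"op": "step_arm", "data": {
  "commands": [
    {"dx": -0.0006,"dy": -0.0018,"dz": 0,"roll": 0,"fingers": 1},
    {"dx": -0.0006,"dy": -0.0018,"dz": 0.015,"roll": 0,"fingers": 1},
    {"dx": -0.0006,"dy": -0.0018,"dz": 0.03,"roll": 0,"fingers": 1},
    {"dx": -0.0006,"dy": -0.0018,"dz": 0.045,"roll": 0,"fingers": 1},
    {"dx": -0.0006,"dy": -0.0018,"dz": 0.06,"roll": 0,"fingers": 1},
    {"dx": -0.0006,"dy": -0.0018,"dz": 0.075,"roll": 0,"fingers": 1},
    {"dx": -0.0006,"dy": -0.0018,"dz": 0.088,"roll": 0,"fingers": 1},
    {"dx": -0.0006,"dy": -0.0018,"dz": 0.088,"roll": 0,"fingers": 1}
  ]
}}

```text
time: 7.92
tool_pos: [0.5536, -0.2142, 0.166]
tcp_rot: [-2.114, -2.32, 0.002]
wrist_force: [-1.0, 0.2, -3.5]
width: 0.13
grip_force: 58.9
```

Request:
{"op": "step_arm", "data": {
  "commands": [
    {"dx": 0,"dy": 0,"dz": 0,"roll": 0,"fingers": 1},
    {"dx": 0,"dy": 0,"dz": 0,"roll": 0,"fingers": 1}
  ]
}}

```text
time: 8.18
tool_pos: [0.5553, -0.215, 0.1688]
tcp_rot: [2.115, 2.321, 0.001]
wrist_force: [-0.0, 1.3, -3.3]
width: 0.133
grip_force: 58.9
```

```bash
python3 err.py
python3 - <<'E'
from h import *
p,d=read_camera("wrist"); cv2.imwrite("pics/w5.png",cv2.resize(p[60:260,200:440],None,fx=3,fy=3,interpolation=2))
E
```

```text
8.175 [ 0.55530321 -0.21495265  0.16879998] [[-0.0924, 0.9957, 0.0017], [0.9957, 0.0924, -0.0007], [-0.0009, 0.0016, -1.0]] [-0.02455165  1.28574249 -3.28393602] [-0.01948341  0.01229934 -0.05967931] 0.13304269137116728
shift in tool [ 7.49725786e-04  6.63286066e-05 -5.64951303e-07] roll 0.00027685601877180943
```

View pics/w5.png

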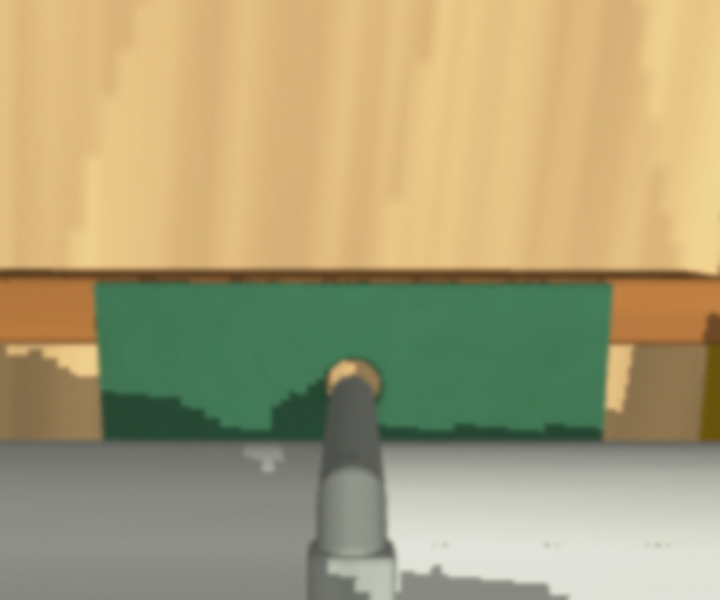

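The leg tip sits over the hole, about 0.4 mm off in the crop (tip at 352, hole at 354). Next is a slow descent while I watch the force.

Request:
{"op": "step_arm", "data": {
  "commands": [
    {"dx": 0.0005,"dy": 0.0004,"dz": 0.004,"roll": 0,"fingers": 1},
    {"dx": 0.0005,"dy": 0.0004,"dz": 0.008,"roll": 0,"fingers": 1},
    {"dx": 0.0005,"dy": 0.0004,"dz": 0.012,"roll": 0,"fingers": 1},
    {"dx": 0.0005,"dy": 0.0004,"dz": 0.015,"roll": 0,"fingers": 1},
    {"dx": 0.0005,"dy": 0.0004,"dz": 0.018,"roll": 0,"fingers": 1},
    {"dx": 0.0005,"dy": 0.0004,"dz": 0.021,"roll": 0,"fingers": 1},
    {"dx": 0.0005,"dy": 0.0004,"dz": 0.021,"roll": 0,"fingers": 1}
  ]
}}

```text
time: 9.1
tool_pos: [0.555, -0.2142, 0.1465]
tcp_rot: [2.116, 2.322, -0.0]
wrist_force: [1.1, -2.2, -3.8]
width: 0.13
grip_force: 58.9
```

```bash
python3 err.py
```

```text
9.1 [ 0.55499851 -0.214229    0.14652791] [[-0.0924, 0.9957, -0.0], [0.9957, 0.0924, -0.0001], [-0.0001, -0.0, -1.0]] [ 1.1218508  -2.16243966 -3.84464776] [-0.14755213 -0.07148221  0.10365953] 0.1300905301750448
shift in tool [ 1.03446106e-06  3.02884238e-04 -8.74469401e-09] roll -0.0006029531314482028
```

The tips are inside the plate and there's no vertical load, so I'll keep lowering.

Request:
{"op": "step_arm", "data": {
  "commands": [
    {"dx": 0,"dy": 0,"dz": 0.005,"roll": 0,"fingers": 1},
    {"dx": 0,"dy": 0,"dz": 0.01,"roll": 0,"fingers": 1},
    {"dx": 0,"dy": 0,"dz": 0.015,"roll": 0,"fingers": 1},
    {"dx": 0,"dy": 0,"dz": 0.02,"roll": 0,"fingers": 1},
    {"dx": 0,"dy": 0,"dz": 0.025,"roll": 0,"fingers": 1},
    {"dx": 0,"dy": 0,"dz": 0.029,"roll": 0,"fingers": 1},
    {"dx": 0,"dy": 0,"dz": 0.031,"roll": 0,"fingers": 1},
    {"dx": 0,"dy": 0,"dz": 0.031,"roll": 0,"fingers": 1}
  ]
}}

```text
time: 10.1
tool_pos: [0.5549, -0.2141, 0.1155]
tcp_rot: [-2.116, -2.322, 0.0]
wrist_force: [0.6, -0.5, -2.6]
width: 0.132
grip_force: 59.0
```

```bash
python3 err.py
```

```text
10.1 [ 0.55487098 -0.21410634  0.11552031] [[-0.0924, 0.9957, -0.0003], [0.9957, 0.0924, 0.0001], [0.0001, -0.0003, -1.0]] [ 0.56840854 -0.51521484 -2.62970777] [-0.18675763 -0.0889986   0.03307706] 0.13170798141962825
shift in tool [-1.32883609e-04  4.18532237e-04 -1.38101725e-07] roll -0.0007118094222136051
```

Next I seat the bow, about 2.5 mm further, and check for contact force.

Request:
{"op": "step_arm", "data": {
  "commands": [
    {"dx": 0,"dy": 0,"dz": 0.001,"roll": 0,"fingers": 1},
    {"dx": 0,"dy": 0,"dz": 0.002,"roll": 0,"fingers": 1},
    {"dx": 0,"dy": 0,"dz": 0.003,"roll": 0,"fingers": 1},
    {"dx": 0,"dy": 0,"dz": 0.003,"roll": 0,"fingers": 1}
  ]
}}

```text
time: 10.6
tool_pos: [0.5551, -0.2141, 0.1133]
tcp_rot: [2.116, 2.322, 0.0]
wrist_force: [-1.0, 0.3, 1.7]
width: 0.13
grip_force: 59.6
```

The vertical force has changed sign, so the bow is on the pipe. I'll release and rise.

Request:
{"op": "step_arm", "data": {
  "commands": [
    {"dx": 0,"dy": 0,"dz": 0,"roll": 0,"fingers": 0.6},
    {"dx": 0,"dy": 0,"dz": 0,"roll": 0,"fingers": 0},
    {"dx": 0,"dy": 0,"dz": 0,"roll": 0,"fingers": 0},
    {"dx": 0,"dy": 0,"dz": 0,"roll": 0,"fingers": 0}
  ]
}}

```text
time: 11.1
tool_pos: [0.555, -0.2141, 0.1128]
tcp_rot: [2.116, 2.322, 0.0]
wrist_force: [-0.4, 0.3, -0.6]
width: 0.5
grip_force: 0.0
```

Request:
{"op": "step_arm", "data": {
  "commands": [
    {"dx": 0,"dy": 0,"dz": -0.015,"roll": 0,"fingers": 0},
    {"dx": 0,"dy": 0,"dz": -0.04,"roll": 0,"fingers": 0},
    {"dx": 0,"dy": 0,"dz": -0.08,"roll": 0,"fingers": 0},
    {"dx": -0.05,"dy": 0,"dz": -0.13,"roll": 0,"fingers": 0},
    {"dx": -0.1,"dy": 0,"dz": -0.15,"roll": 0,"fingers": 0},
    {"dx": -0.12,"dy": 0,"dz": -0.15,"roll": 0,"fingers": 0},
    {"dx": -0.12,"dy": 0,"dz": -0.15,"roll": 0,"fingers": 0}
  ]
}}

```text
time: 11.98
tool_pos: [0.5657, -0.3345, 0.2626]
tcp_rot: [-2.118, -2.319, -0.0]
wrist_force: [-0.4, -0.0, 0.2]
width: 0.495
grip_force: 0.0
```

Run:
```python
from h import *
s=read_state(); c=calibration("wrist"); p,d=read_camera("wrist"); cv2.imwrite("pics/w6.png",p); X=cloud("wrist",d,c)
b,g,r=[p[...,i].astype(int) for i in range(3)]
m=((r>90)&(g<50)&(b<50)).astype(np.uint8); n,l,stt,cc=cv2.connectedComponentsWithStats(m); k=1+stt[1:,4].argmax(); P=X[l==k]; zt=np.percentile(P[:,2],90)
Q=P[abs(P[:,2]-zt)<.004]; print(s["tool_pos"],s["wrist_force"],"ztop (home .146)",zt,cv2.minAreaRect((Q[:,:2]*1000).astype(np.float32)))
```

```text
[ 0.56565839 -0.33446717  0.26256573] [-0.40256945 -0.0300884   0.19683725] ztop (home .146) 0.14701467190467635 ((555.010498046875, -213.95025634765625), (10.723248481750488, 39.09309387207031), 4.914500713348389)
```

View pics/w6.png

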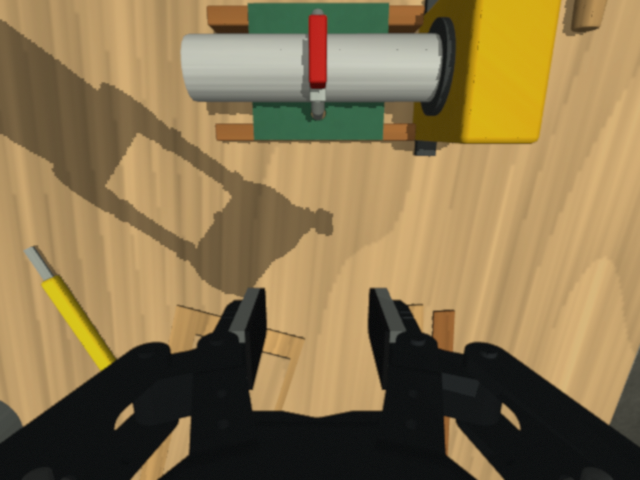

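The U-bolt sits upright on the pipe, with its tab at (317,50). The tab top measures 0.147 m against 0.146 m for home, and the yaw is 4.9° against the pipe's 5.3°. The gripper is clear of everything.

```bash
python3 -c "from workcell import *; print(finish_job())"
```

```text
the job is handed in; nothing more can be done
None
```

The U-bolt is on the pipe with both legs through the plate and its bow home (tab top measured 0.147 m, nominal 0.146 m); I let it go, backed the arm clear and handed the job in at about 12 s, with no verdict returned.

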